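# Square the stack of test plates under the microscope and switch on its lamp

### The job

Lay the loose aluminium plate from the wooden rest on top of the untidy stack of three metal plates under the microscope, then tap the stack gently until all four plates lie edge to edge against the three orange pins. Then turn the lamp selector by one click to the green dot, not past it to red. Do not squeeze the stack, and leave the microscope's head and everything else on the bench alone.

Things in the scene. Friction and masses are not known exactly. Their poses are not given: they have to be found in the camera images.
- plate_steel: dark steel test plate, 50 mm (its x) x 90 mm (its y) x 6 mm, 0.09 to 0.22 kg; bottom of the untidy stack on the stage; origin at the centre of its underside
- plate_brass: brass test plate, 50 mm (its x) x 90 mm (its y) x 6 mm, 0.09 to 0.22 kg; second in the stack; origin at the centre of its underside
- plate_copper: copper test plate, 50 mm (its x) x 90 mm (its y) x 6 mm, 0.09 to 0.22 kg; top of the stack of three at the start; origin at the centre of its underside
- plate_alu: bright aluminium test plate, 50 mm (its x) x 90 mm (its y) x 6 mm, 0.09 to 0.22 kg; the loose plate; at the start it lies level on the wooden rest; origin at the centre of its underside
- stage: white boom microscope, fixed; origin on the table. Slab: x from -80 to +120 mm, y from -90 to +140 mm, top at z 20 mm; on it a grey pad 46 x 86 mm centred on x 0, y 0, top at z 28 mm, carries the stack. Three orange pins, 8 mm in diameter, reach up to z 58 mm: two at x +29, y -30 and +30 (for the plates' far long edge), one at x 0, y +49 (for their short edge)
- ring_lamp (a point): centre of the underside of the microscope's round black ring lamp (radius 36 mm), at x +10, y +18, z 180 mm in the stage's frame: it overhangs the stack. Over it the white head, radius 40 mm, a blue camera on top up to z 431 mm, eyepieces towards the stage's +x
- post (a point): foot of the microscope's steel post (radius 11 mm, black foot of radius 28 mm, 370 mm tall), at x +85, y +110, z 20 mm in the stage's frame; from it a boom runs to the head at z 272 to 308 mm
- home (a point): point on the pad's top (x 0, y 0, z 28 mm in the stage's frame, same axes) where the centre of a squared stack lies: plates against all three pins, long side along y
- rest: fixed pale wooden bar, 32 mm (x) x 110 mm (y) x 14 mm high, the aluminium plate lies across its top, overhanging 9 mm at both long sides; origin at the centre of its underside
- lampbox: fixed grey lamp control box, 120 mm (x) x 100 mm (y) x 50 mm high, origin at the centre of its underside; the selector knob is in the middle of its top, its axis upright. Dots on the top 36 mm from the axis: white towards the box's +x, green 40 degrees clockwise from it (seen from above), red 80 degrees clockwise
- selector (a joint): selector knob of the lamp, radians, growing clockwise seen from above; it clicks into detents at 0 (pointer to the white dot), 0.7 (green) and 1.4 (red)
- selector_grip (a point): middle of the knob's grip bar, on the axis, 11 mm under its top; the bar is 44 mm long, 14 mm thick and 24 mm high on a disc of 21 mm radius and carries a white pointer line; the point turns with the knob and its x lies along the bar towards the pointer
- dropper0: an amber dropper bottle with a black cap, 32 mm wide, 92 mm tall, upright; origin at the centre of its underside
- dropper1: a like amber dropper bottle
- dropper2: a like amber dropper bottle, standing on the microscope's stage beside the stack
- mortar: a white porcelain mortar, 90 mm wide, 50 mm tall; origin at the centre of its underside
- spotplate: a white porcelain spot plate, 100 x 75 x 12 mm; origin at the centre of its underside
- dish: a small white dish, 40 mm wide, 16 mm tall, standing on the microscope's stage; origin at the centre of its underside
- jar: a jar with a white lid, 52 mm wide, 60 mm tall; origin at the centre of its underside

How it is judged:
On the way, in this order (a step that is already met when the one before it is completed fails the run):
1. the aluminium plate lies flat on top of the copper plate, its centre within 30 mm of the squared place, let go by the fingers (z of plate_alu in the frame of home between 0.0155 and 0.0205 m and horizontal distance between plate_alu and home below 0.03 m and angle between plate_alu's own z axis and vertical below 0.05 rad and contact force between plate_alu and plate_copper above 0.2 N and contact force between the fingers and plate_alu below 0.2 N), for 0.2 s.
2. all four plates are squared: stacked flat in order, aluminium on top, each within 2.5 mm of the squared place against the three pins along both edges and within 0.04 rad in angle (x of plate_steel in the frame of home between -0.0025 and 0.0025 m and y of plate_steel in the frame of home between -0.0025 and 0.0025 m and angle between the x axis of each of plate_steel, plate_brass, plate_copper, plate_alu and the x axis of home, either way round below 0.04 rad and z of plate_steel in the frame of home between -0.0025 and 0.0025 m and angle between each of plate_steel, plate_brass, plate_copper, plate_alu's own z axis and vertical below 0.05 rad and x of plate_brass in the frame of home between -0.0025 and 0.0025 m and y of plate_brass in the frame of home between -0.0025 and 0.0025 m and z of plate_brass in the frame of home between 0.0035 and 0.0085 m and x of plate_copper in the frame of home between -0.0025 and 0.0025 m and y of plate_copper in the frame of home between -0.0025 and 0.0025 m and z of plate_copper in the frame of home between 0.0095 and 0.0145 m and x of plate_alu in the frame of home between -0.0025 and 0.0025 m and y of plate_alu in the frame of home between -0.0025 and 0.0025 m and z of plate_alu in the frame of home between 0.0155 and 0.0205 m), for 0.2 s.
3. the lamp selector rests at the green dot, between 0.55 and 0.85 rad (value of joint selector between 0.55 and 0.85 rad and velocity of joint selector between -0.05 and 0.05 rad/s), for 0.2 s.
At the end, for the whole second after the job is handed in: The four plates lie flat and at rest in the order steel, brass, copper, aluminium from below, each within 2.5 mm of the squared place against the three pins along both edges and within 0.04 rad in angle, and the lamp selector rests in the detent at the green dot (0.55 to 0.85 rad) (all of step 2 and all of step 3 and linear speed of each of plate_steel, plate_brass, plate_copper, plate_alu below 0.01 m/s); the robot touches nothing.
It fails at once if the fingers press on the steel, brass or copper plate with more than 30 N (contact force between the fingers and plate_steel above 30 N or contact force between the fingers and plate_brass above 30 N or contact force between the fingers and plate_copper above 30 N).
It fails at once if the robot bears on the microscope (head, post, pins or slab) with more than 8 N (contact force between any of the arm, the fingers and stage above 8 N).
It fails at once if the selector is turned past the green dot, beyond 1.15 rad (value of joint selector above 1.15 rad).
It fails at once if a bottle, the jar, the mortar, the spot plate or the dish is moved by more than 15 mm or tipped (distance of any of dropper0, dropper1, dropper2, mortar, spotplate, dish, jar from where it was at the start of the episode above 0.015 m or angle between any of dropper0, dropper1, dropper2, mortar, spotplate, dish, jar's own z axis and vertical above 0.3 rad).
It also fails if it takes over 70 s, if anything falls off the work surface, if the arm or the gripper's body presses on something with over 40 N, if the wrist force passes 120 N, or if a joint passes its speed limit or range.

### The arm

A 6-joint arm with a two-finger parallel gripper is mounted at the origin on the work surface. World frame = base frame: x ahead of the robot, y to its left, z up, the work surface at z = 0. Lengths are in m, angles in rad, forces in N, time in s.
With the tool pointing down it reaches from about 0.425 to 0.95 m from the base axis. Payload 3.5 kg.
Tool frame: the origin (TCP) lies on the centre line of the jaws, within the pads' length; the fingertips stand 19 mm ahead of it and the grasp point (between the pads) is the TCP; z points along the fingers, y is the line along which they close (so a half turn about z gives the same grasp; the last joint's range is limited). The gripper opens to 85 mm and grips with 20 to 120 N. Pads are 22 mm wide; open, the fingers measure 114 mm over their backs; the gripper's body (76 mm by 85 mm) begins 54 mm behind the grasp point. The pads swing forward as they close: fully open they stand 13 mm farther back than shut.
Start: joints at [1.128, 0.286, 1.577, -0, 1.279, -0.15], TCP at [0.195, 0.646, 0.25] pointing down, gripper open.
Joint ranges: [-2.77, 2.77], [-0.9, 2.22], [0.21, 2.48], [-1.53, 4.67], [0.24, 2.81], [-2.84, 2.84]. Speed limits (rad/s): [2.79, 2.79, 3.14, 3.14, 3.14, 3.14].

### API

Orientations are given as a unit quaternion [x, y, z, w].
In Python, from plant import ctrl, imaging gives the robot as it stands. The module is installed in compiled form; this text tells all that it offers.
- The arm moves only by the shell command python3 -m handwheel 'ROWS' [OPENING] [FORCE]. ROWS is JSON, one flat list of numbers, 6 for each row, row after row: the shift along the world's x, y, z in units of 150 mm (1.0 is 150 mm), then the turn, a rotation vector about the world's x, y, z in units of 90 degrees (1.0 is 90 degrees). In form: [tx, ty, tz, rx, ry, rz, tx, ty, tz, rx, ry, rz, ...]. A call has 1 to 5 rows; each row shifts and turns the commanded pose from where the row before left it; what a row does not reach is not made up. A row lasts 1/12 s, in which the tool goes at most 41.7 mm and 7.16 degrees, less where a joint would pass 70% of its speed; a pose out of reach is approached as far as the arm can. A call with a number of a shift or a turn outside -1 to 1 is refused whole. A call with a gripper value outside its range is refused whole. OPENING is the opening, from 0 (shut) to 1 (fully open), set as the call begins (- or left out, the last holds). The fingers move at their own pace and stop on an object; FORCE is the grip in N (left out, the last holds). Time passes only in rows, so rows that do not move let the fingers close. It gives the time, the measured TCP pose, the force, the opening and the grip force at its end, in the units of the state.
- ctrl.get_state(): the state, without advancing time (a new reading comes with each control period).
- imaging.read_camera(name): name is "scene" or "top" or "wrist"; returns (picture, depth): 480x640x3 uint8, blue, green, red; 480x640 float32, m along the optical axis (not along the pixel's ray), 0 where there is no reading.
- imaging.get_calibration(name): a dict with "fovy" (degrees; the focal length in pixels is half the picture's height over the tangent of half this angle, whatever the lens; pixels are square), "cx", "cy" (the principal point, pixels), "R" (3x3) and "t" (3): a world point X has camera coordinates R X + t. Camera axes: x right, y down, z forward; pixel columns grow to the right and rows downward; lengths in m; the calibration is good to about 2 mm. A picture is of the moment at which its call begins: read the wrist's pose just before it. get_calibration takes no time and is no camera call; for the wrist camera it gives the pose at the moment of the call.
- ctrl.sign_off(): hands the job in; it is judged then, once.
The state is a dict: "time": time; "qpos": joint angles; "dq": joint speeds; "joint_efforts": joint torques, N m; "eef_pos": TCP position; "tcp_rot": TCP orientation; "contact_force": force on the tool from outside, world axes, zero at the start; "wrist_torque": the same for the moment, N m; "opening": opening from 0.0 (shut) to 1.0 (fully open); "finger_force": force on a finger pad.
Only numpy, scipy, OpenCV 4.12 (cv2) and the standard library are available. Lean on these libraries where they do the work, as an engineer would, in place of code of your own. Each camera call takes 0.05 s, during which the arm holds its last target. There are 200 camera calls.

## Working session

There is one attempt and no reset: what is moved stays moved. The work goes in short steps, Python scripts to look and compute and a shell command to move; the robot and the scene stay as the last step left them, time stands still between calls to the robot, and variables do not carry over. Pictures are saved under pics/ and viewed, at most 14 in all, crops included, and the job is handed in when it is done.

```bash
mkdir -p pics; cat > h.py <<'E'
import numpy as np, cv2
from plant import ctrl, imaging
def cam(n):
    c=imaging.get_calibration(n); im,d=imaging.read_camera(n); return c,im,d
def f(c): return 240/np.tan(np.radians(c['fovy'])/2)
def ray(c,u,v,z):
    R=np.array(c['R']);t=np.array(c['t']);o=-R.T@t
    d=R.T@np.array([(u-c['cx'])/f(c),(v-c['cy'])/f(c),1]); return o+d*(z-o[2])/d[2]
def cloud(c,d):
    v,u=np.mgrid[0:480,0:640];P=np.stack([(u-c['cx'])/f(c)*d,(v-c['cy'])/f(c)*d,d],-1)
    return (P-np.array(c['t']))@np.array(c['R'])
def proj(c,X):
    p=np.array(c['R'])@np.array(X)+np.array(c['t']); return p[:2]/p[2]*f(c)+[c['cx'],c['cy']]
E
python3 - <<'E'
from h import *
for n in("top","scene"):
    c,im,d=cam(n); cv2.imwrite(f'pics/{n}0.png',im); np.savez(f'{n}0.npz',im=im,d=d,**{k:np.array(v) for k,v in c.items()})
    print(n,c)
s=ctrl.get_state();print({k:np.round(v,3).tolist() for k,v in s.items()})
E
```

```text
top {'fovy': 42.36991514733758, 'cx': 318.6196433141506, 'cy': 244.52804886841915, 'R': array([[-0.0171145 , -0.99985303,  0.00100567],
       [-0.98967089,  0.01679702, -0.1423706 ],
       [ 0.14233278, -0.00343188, -0.98981291]]), 't': array([2.79431508e-04, 5.88265413e-01, 1.62289706e+00])}
scene {'fovy': 46.07197441707771, 'cx': 332.7552483294586, 'cy': 242.9642302423381, 'R': array([[-0.86875159,  0.49523478, -0.00363074],
       [ 0.28754478,  0.49842128, -0.81785954],
       [-0.40322285, -0.71156078, -0.57540646]]), 't': array([ 0.51709957, -0.0555952 ,  1.62653025])}
{'time': 0.1, 'qpos': [1.128, 0.287, 1.578, 0.0, 1.279, -0.15], 'dq': [-0.0, -0.0, -0.005, 0.001, -0.002, 0.003], 'joint_efforts': [0.001, -40.73, -29.37, -0.0, 0.003, 0.0], 'eef_pos': [0.195, 0.646, 0.249], 'tcp_rot': [0.146, 0.989, -0.001, -0.0], 'contact_force': [1.038, -0.622, -0.648], 'wrist_torque': [0.003, -0.023, -0.002], 'finger_force': 0.0, 'opening': 1.001}
```

View pics/top0.png

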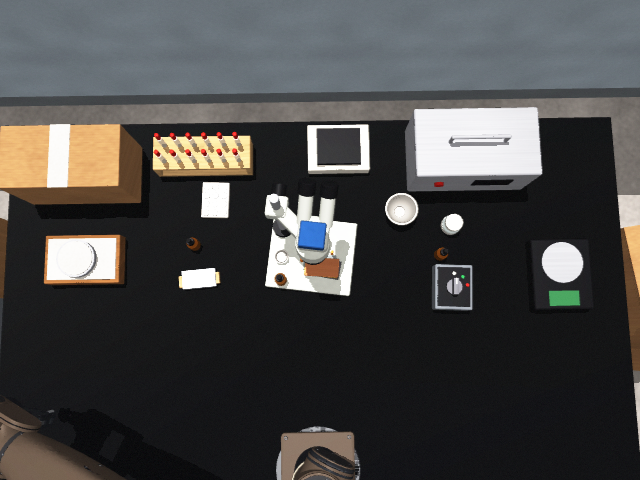

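View pics/scene0.png

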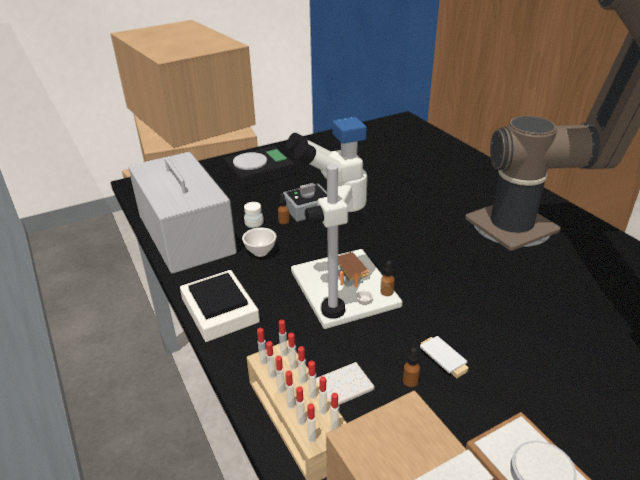

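The top view shows the slab (corners near (266,290), (350,295), (357,222)), the alu plate on its rest at (199,279), the knob at (454,287), the copper plate at (323,268), a dropper at (281,280) and the dish at (282,257). The scene view shows the head over the stack and the post at (333,240).

```bash
python3 - <<'E'
from h import *
z=dict(np.load('top0.npz'));im=z['im'];c={k:z[k] for k in('fovy','cx','cy','R','t')}
P=cloud(c,z['d'])
hsv=cv2.cvtColor(im,cv2.COLOR_BGR2HSV)
for n,(u,v) in dict(slabBL=(266,290),slabBR=(350,295),slabTR=(357,222)).items(): print(n,ray(c,u,v,.02).round(4))
def rect(mask,zz,n):
    k,_=cv2.findContours(mask.astype(np.uint8),0,2);k=max(k,key=cv2.contourArea)
    w=np.array([ray(c,*p[0],zz)[:2] for p in k],np.float32);r=cv2.minAreaRect(w);print(n,np.round(r[0],4),np.round(r[1],4),round(r[2],1),cv2.contourArea(k))
yy,xx=np.mgrid[0:480,0:640]
win=lambda a,b,e,g:(xx>=a)&(xx<b)&(yy>=e)&(yy<g)
print('depth z at alu',P[279,199],'cop',P[268,323],'knob',P[287,454],'box',P[303,440],'slab',P[285,300])
rect(win(170,230,260,300)&(im.min(2)>150),.02,'alu')
rect(win(300,350,255,285)&(hsv[...,0]<14)&(hsv[...,1]>110)&(im[...,2]>60),.046,'copper')
rect(win(425,480,260,315)&(np.abs(P[...,2]-.05)<.012),.05,'box')
for n,(u,v) in dict(drop2=(281,280),dish=(282,257),drop1=(194,243),head=(312,235)).items(): print(n,P[v,u].round(3))
# slab edges
m=win(260,360,215,300)&(np.abs(P[...,2]-.02)<.008)&(im.min(2)>120);rect(m,.02,'slab')
E
```

```text
slabBL [0.4699 0.1341 0.02  ]
slabBR [ 0.4526 -0.092   0.02  ]
slabTR [ 0.6519 -0.116   0.02  ]
depth z at alu [0.5024268  0.31437575 0.02342295] cop [ 0.52374194 -0.02029409  0.05006107] knob [ 0.4650454  -0.35962309  0.08120403] box [ 0.42578665 -0.32812246  0.04689721] slab [0.48213924 0.04241952 0.01640844]
alu [0.5054 0.3167] [0.05   0.1067] 4.5 632.5
copper [ 0.5271 -0.0166] [0.0896 0.0492] 85.8 452.0
box [ 0.4686 -0.3628] [0.0985 0.12  ] 87.5 1625.5
drop2 [0.49  0.089 0.092]
dish [0.558 0.09  0.026]
drop1 [0.597 0.324 0.047]
head [0.552 0.005 0.431]
slab [0.5651 0.0117] [0.2292 0.1992] 82.5 3358.5
```

```bash

python3 -m handwheel '[0.19,-0.2,0,0,0,-0.07, 0.19,-0.2,0,0,0,-0.07, 0.19,-0.2,0,0,0,-0.07, 0.19,-0.2,0,0,0,-0.07]' 
python3 -m handwheel '[0.19,-0.2,0,0,0,-0.07, 0.19,-0.2,0,0,0,-0.07, 0.19,-0.2,0,0,0,-0.07, 0.19,-0.2,0,0,0,-0.07]' 
python3 -m handwheel '[0.19,-0.2,0,0,0,-0.07, 0.19,-0.2,0,0,0,-0.07, 0.19,-0.2,0,0,0,-0.07,0,0,0,0,0,0,0,0,0,0,0,0]' 
python3 - <<'E'
from h import *
c,im,d=cam('wrist'); cv2.imwrite('pics/w1.png',im); np.savez('w1.npz',im=im,d=d,**{k:np.array(v) for k,v in c.items()})
print(c); print(np.array(ctrl.get_state()['qpos']).round(3))
E
```

```text
time: 0.43
eef_pos: [0.3092, 0.5248, 0.2496]
tcp_rot: [0.36, 0.933, -0.001, -0.0]
contact_force: [0.8, 0.5, 0.3]
opening: 0.999
finger_force: 0.0
time: 0.77
eef_pos: [0.4235, 0.4045, 0.2499]
tcp_rot: [0.555, 0.832, -0.0, -0.0]
contact_force: [0.3, 1.5, -0.3]
opening: 1.0
finger_force: 0.0
time: 1.18
eef_pos: [0.5094, 0.3144, 0.2496]
tcp_rot: [0.684, 0.73, -0.001, -0.0]
contact_force: [0.1, -0.1, 0.3]
opening: 1.003
finger_force: 0.0
{'fovy': 70.22217582254135, 'cx': 315.9635603206142, 'cy': 240.29941200775116, 'R': array([[ 0.99793402,  0.06420571, -0.00230559],
       [ 0.06167709, -0.94734936,  0.31420556],
       [ 0.01798959, -0.31369862, -0.94935217]]), 't': array([-0.52785044,  0.22665911,  0.46969687])}
[3.860e-01 1.210e-01 1.771e+00 1.000e-03 1.251e+00 3.180e-01]
```

View pics/w1.png

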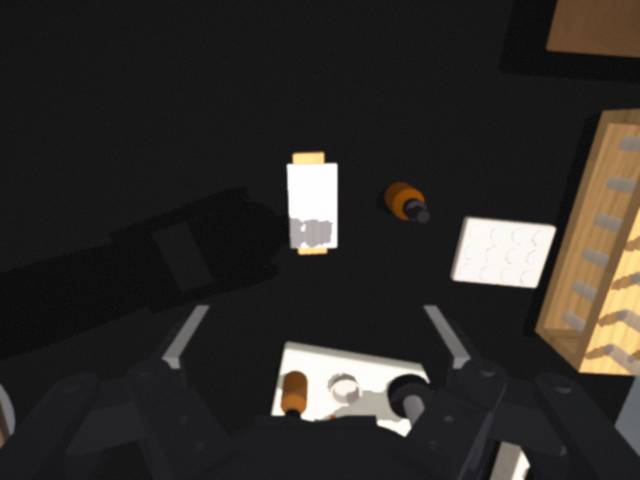

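The wrist view shows the alu plate at about (313,206) with its corners at (288,164), (337,163), (337,247) and (291,249), on the rest, whose ends show at (308,157) and (312,251). The camera sits on the +y side, and the microscope slab is at the bottom edge.

```bash
python3 - <<'E'
from h import *
def ld(n): z=dict(np.load(n)); return {k:z[k] for k in('fovy','cx','cy','R','t')},z['im'],z['d']
c,im,d=ld('w1.npz'); ct,it,dt=ld('top0.npz')
yy,xx=np.mgrid[0:480,0:640]
hsv=cv2.cvtColor(im,cv2.COLOR_BGR2HSV); m=((xx>270)&(xx<355)&(yy>140)&(yy<265)&(hsv[...,1]<60)&(hsv[...,2]>90)).astype(np.uint8)
k,_=cv2.findContours(m,0,2);k=max(k,key=cv2.contourArea);print(cv2.minAreaRect(k))
for z in(.015,.02,.025):
    w=np.array([ray(c,*p[0],z)[:2] for p in k],np.float32);print('w',z,cv2.minAreaRect(w))
P=cloud(c,d); print('depth z plate',np.median(P[m>0][:,2]), 'table',P[120,200,2])
ht=cv2.cvtColor(it,cv2.COLOR_BGR2HSV); m=((xx>170)&(xx<230)&(yy>260)&(yy<300)&(ht[...,1]<60)&(ht[...,2]>110)).astype(np.uint8)
k,_=cv2.findContours(m,0,2);k=max(k,key=cv2.contourArea)
for z in(.015,.02,.025):
    w=np.array([ray(ct,*p[0],z)[:2] for p in k],np.float32);print('t',z,cv2.minAreaRect(w))
E
```

```text
((311.4999694824219, 204.99996948242188), (85.99998474121094, 50.99999237060547), 90.0)
w 0.015 ((0.5047942399978638, 0.3147056996822357), (0.05292747542262077, 0.09401564300060272), 4.790454864501953)
w 0.02 ((0.504787802696228, 0.3158389925956726), (0.05218925327062607, 0.09270430356264114), 4.790466785430908)
w 0.025 ((0.5047813653945923, 0.31697237491607666), (0.05145101249217987, 0.09139296412467957), 4.790442943572998)
depth z plate 0.020146349141461063 table 0.0013407703749927689
t 0.015 ((0.5058394074440002, 0.3174021244049072), (0.05045752972364426, 0.09281564503908157), 4.779128074645996)
t 0.02 ((0.5053778290748596, 0.31644266843795776), (0.05030692741274834, 0.09253855794668198), 4.779191970825195)
t 0.025 ((0.5049163103103638, 0.3154832720756531), (0.05015629902482033, 0.09226154536008835), 4.779158592224121)
```

```bash

python3 -m handwheel '[0,-0.04,-0.16,0.067,0.005,0.003, 0,-0.04,-0.16,0.067,0.005,0.003, 0,-0.04,-0.16,0.067,0.005,0.003, 0,-0.04,-0.16,0.067,0.005,0.003, 0,-0.04,-0.16,0.067,0.005,0.003]' 0.82 | head -3
python3 -m handwheel '[0,0,0,0,0,0,0,0,0,0,0,0,0,0,0,0,0,0]' 
python3 - <<'E'
from h import *
from scipy.spatial.transform import Rotation as R
s=ctrl.get_state();M=R.from_quat(s['tcp_rot']).as_matrix();print(M.round(3),np.round(s['qpos'],2),s['eef_pos'])
E
```

```text
time: 1.65
eef_pos: [0.5073, 0.2878, 0.1303]
tcp_rot: [0.648, 0.714, 0.179, -0.193]
time: 1.9
eef_pos: [0.5085, 0.2876, 0.1317]
tcp_rot: [0.65, 0.714, 0.177, -0.191]
contact_force: [0.1, -0.7, 0.8]
opening: 0.825
finger_force: 0.0
[[-0.083  0.996 -0.043]
 [ 0.86   0.093  0.501]
 [ 0.503  0.005 -0.864]] [ 0.14  0.18  2.    0.63  1.03 -0.31] [0.50847811 0.28762578 0.13166861]
```

```bash

python3 -m handwheel '[0,-0.037,-0.2,0,0,0, 0,0,-0.2,0,0,0, 0,0,-0.2,0,0,0, 0,0,-0.1,0,0,0, 0,0,0,0,0,0]' 
python3 -m handwheel '[0,0,0,0,0,0,0,0,0,0,0,0,0,0,0,0,0,0,0,0,0,0,0,0]' 0 60
python3 -m handwheel '[0,0,0,0,0,0,0,0,0,0,0,0,0,0,0,0,0,0,0,0,0,0,0,0]' 0 100
```

```text
time: 2.32
eef_pos: [0.5068, 0.2822, 0.0239]
tcp_rot: [0.65, 0.714, 0.175, -0.193]
contact_force: [-0.5, 0.4, -0.5]
opening: 0.824
finger_force: 0.0
time: 2.65
eef_pos: [0.5105, 0.2817, 0.0284]
tcp_rot: [0.65, 0.714, 0.179, -0.19]
contact_force: [0.7, 0.9, 5.8]
opening: 0.56
finger_force: 62.1
time: 2.98
eef_pos: [0.5107, 0.2816, 0.0287]
tcp_rot: [0.65, 0.713, 0.18, -0.191]
contact_force: [0.5, 0.3, 7.3]
opening: 0.542
finger_force: 101.4
```

```bash

python3 -m handwheel '[0,0,0.1,0,0,0, 0,0,0.2,0,0,0, 0,-0.2,0.25,0,0,0, -0.1,-0.2,0.25,0,0,-0.02, -0.1,-0.2,0,0,0,-0.02]' 
python3 -m handwheel '[0,-0.2,0,0,0,-0.03, 0,-0.2,0,0,0,-0.03, 0,0,0,0,0,0,0,0,0,0,0,0,0,0,0,0,0,0]' 
python3 - <<'E'
from h import *
c,im,d=cam('wrist'); cv2.imwrite('pics/w2.png',im); np.savez('w2.npz',im=im,d=d,**{k:np.array(v) for k,v in c.items()})
c,im,d=cam('top'); np.savez('top2.npz',im=im,d=d,**{k:np.array(v) for k,v in c.items()})
E
```

```text
time: 3.4
eef_pos: [0.4856, 0.1995, 0.1417]
tcp_rot: [0.671, 0.694, 0.188, -0.181]
contact_force: [0.4, -0.3, -0.6]
opening: 0.539
finger_force: 102.8
time: 3.82
eef_pos: [0.4809, 0.1398, 0.1343]
tcp_rot: [0.704, 0.66, 0.192, -0.177]
contact_force: [-0.0, -0.7, 0.1]
opening: 0.542
finger_force: 102.8
```

View pics/w2.png

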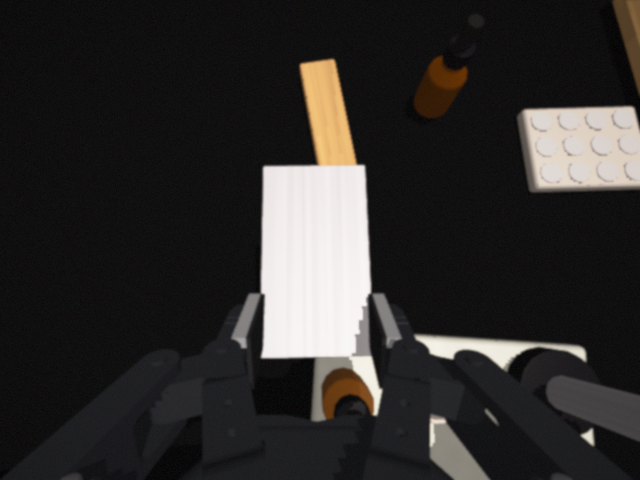

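The wrist view shows the plate gripped near its -y end, with corners at (263,166), (365,166), (370,355) and (262,357). It looks square in the fingers. The slab and dropper2 are below at the bottom of the picture.

```bash
cat >> h.py <<'E'
def ld(n): z=dict(np.load(n)); return {k:z[k] for k in('fovy','cx','cy','R','t')},z['im'],z['d']
def line(pts): # centroid, direction, rms
    p=np.array(pts,np.float32); vx,vy,x,y=cv2.fitLine(p,cv2.DIST_HUBER,0,1e-4,1e-4).ravel(); return np.array([x,y]),np.array([vx,vy])
E
python3 - <<'E'
from h import *
from scipy.spatial.transform import Rotation as Ro
yy,xx=np.mgrid[0:480,0:640]
# plate in hand
c,im,d=ld('w2.npz');P=cloud(c,d)
m=(xx>270)&(xx<362)&(yy>172)&(yy<345);A=P[m];A=A[np.abs(A[:,2]-np.median(A[:,2]))<.01]
u,s,vt=np.linalg.svd(A-A.mean(0),full_matrices=False);n=vt[2]*np.sign(vt[2][2]);print('plate normal',n.round(3),'z',A.mean(0).round(4),'resid',s[2]/len(A)**.5)
q=[(263,166),(365,166),(370,355),(262,357)]
o=-np.array(c['R']).T@np.array(c['t'])
cs=[]
for a,b in q:
    g=ray(c,a,b,0)-o; cs.append(o+g*((A.mean(0)-o)@n)/(g@n))
cs=np.array(cs);print(cs.round(4),'ctr',cs.mean(0).round(4))
x=cs[1]-cs[0]+cs[2]-cs[3];y=cs[0]-cs[3]+cs[1]-cs[2];print('len',np.linalg.norm(x)/2,np.linalg.norm(y)/2,'yaw x',np.degrees(np.arctan2(x[1],x[0])),np.degrees(np.arctan2(-y[0],y[1])))
# slab from top
c,im,d=ld('top0.npz');P=cloud(c,d)
g=im.astype(int).min(2)
E0=[];
for u in range(272,346,2):  # -x edge (bottom)
    col=g[280:305,u]; k=np.argmin(np.diff(col)); E0.append(ray(c,u,280+k+.5,.02)[:2])
E1=[]
for v in range(226,292,2):
    row=g[v,342:372]; k=np.argmin(np.diff(row)); E1.append(ray(c,342+k+.5,v,.02)[:2])
p0,d0=line(E0);p1,d1=line(E1)
print('-x edge',p0,d0,np.degrees(np.arctan2(d0[0],d0[1])),'-y edge',p1,d1,np.degrees(np.arctan2(d1[1],d1[0])))
k=np.linalg.solve(np.c_[d0,-d1],p1-p0);print('corner(-80,-90)',p0+d0*k[0])
hsv=cv2.cvtColor(im,cv2.COLOR_BGR2HSV)
m=((hsv[...,0]>6)&(hsv[...,0]<16)&(hsv[...,1]>180)&(hsv[...,2]>170)&(xx>290)&(xx<360)&(yy>230)&(yy<290)).astype(np.uint8)
n,l,st,ce=cv2.connectedComponentsWithStats(m);print([(st[i].tolist(),ce[i].round(1).tolist(),ray(c,*ce[i],.055)[:2].round(4).tolist()) for i in range(1,n)])
cv2.imwrite('pics/crop1.png',cv2.resize(im[210:305,255:370],None,fx=5,fy=5,interpolation=2))
E
```

```text
plate normal [0.005 0.003 1.   ] z [0.483  0.1734 0.1257] resid 0.0006210696939687566
[[0.4601 0.2201 0.1257]
 [0.5101 0.217  0.1254]
 [0.5037 0.1285 0.1257]
 [0.4566 0.1308 0.1259]] ctr [0.4826 0.1741 0.1257]
len 0.04864085241334682 0.08900640166520948 yaw x -3.227124116582519 -3.150552185086642
-x edge [ 0.4627575  -0.00215076] [0.13175732 0.991282  ] 7.571152 -y edge [ 0.553045   -0.10222907] [ 0.991468   -0.13035035] -7.489837
corner(-80,-90) [ 0.45123458 -0.08884385]
[([301, 260, 1, 1, 1], [301.0, 260.0], [0.5456, 0.0378])]
```

View pics/crop1.png

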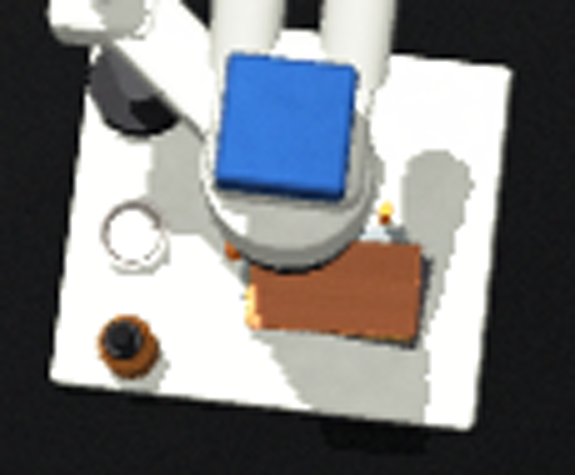

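The crop shows the copper plate on top with its edges near image (305–339, 258–279). A pin tip is at about (332,251.5), the y+ pin at about (301.5,260.5), and steel sticks out at the lower right. I'll go around the head on the robot's side.

```bash

python3 -m handwheel '[-0.18,0,0.05,0,0,-0.01, -0.18,0,0.05,0,0,-0.01, 0,-0.23,0,0,0,-0.01, 0,-0.23,0,0,0,-0.01, 0,-0.23,0,0,0,-0.008]' |head -3
python3 -m handwheel '[0,-0.23,0,0,0,0, 0,-0.23,0,0,0,0, 0,-0.23,0,0,0,0, 0,0,0,0,0,0,0,0,0,0,0,0]' 
python3 - <<'E'
from h import *
c,im,d=ld('top0.npz')
for n,p in dict(pin1=(332.2,251.6),pin3=(301.7,260.5)).items():print(n,ray(c,*p,.058).round(4))
x=np.array([.9914,-.131]);y=np.array([.131,.9914]);h=np.array([.5423,-.0101])
for a,b in((29,-30),(29,30),(0,49)): X=h+x*a/1e3+y*b/1e3;print(X,proj(c,[*X,.058]))
c,im,d=cam('wrist');P=cloud(c,d);np.savez('w3.npz',im=im,d=d,**{k:np.array(v) for k,v in c.items()});cv2.imwrite('pics/w3.png',im)
E
```

```text
time: 4.33
eef_pos: [0.4263, 0.0368, 0.1491]
tcp_rot: [0.727, 0.635, 0.198, -0.17]
time: 4.75
eef_pos: [0.4275, -0.0679, 0.149]
tcp_rot: [0.729, 0.633, 0.198, -0.17]
contact_force: [-0.9, 0.8, -0.4]
opening: 0.54
finger_force: 103.0
pin1 [ 0.5663 -0.0455  0.058 ]
pin3 [0.5439 0.0359 0.058 ]
[ 0.5671206 -0.043641 ] [331.50813731 251.30289277]
[0.5749806 0.015843 ] [309.09259849 248.75053585]
[0.548719  0.0384786] [300.71220064 258.69651681]
```

View pics/w3.png

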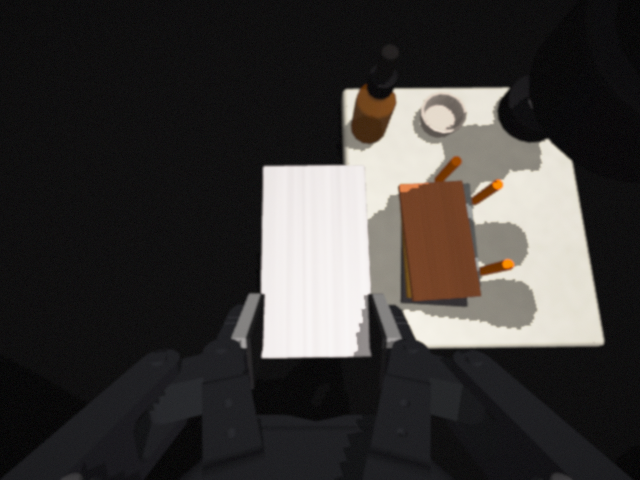

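The wrist view shows all three pin tops, at (456,161), (497,185) and (508,264). The copper plate's corners are at (400,185), (463,181), (480,295) and (413,300), and the alu plate in hand is at (262–370, 166–357).

```bash
cat >> h.py <<'E'
def home(c,im,box,z=.058):
    hsv=cv2.cvtColor(im,cv2.COLOR_BGR2HSV);m=np.zeros(im.shape[:2],np.uint8);a,b,e,g=box
    m[e:g,a:b]=((hsv[...,0]>8)&(hsv[...,0]<22)&(hsv[...,1]>170)&(hsv[...,2]>200))[e:g,a:b]
    n,l,st,ce=cv2.connectedComponentsWithStats(m); return [(st[i,4],ce[i].round(1),ray(c,*ce[i],z)[:2]) for i in range(1,n) if st[i,4]>8]
def fitpins(W): # order: (29,-30),(29,30),(0,49)
    S=np.array([(29,-30),(29,30),(0,49)])/1e3; W=np.array(W); a=S-S.mean(0);b=W-W.mean(0)
    th=np.arctan2((a[:,0]*b[:,1]-a[:,1]*b[:,0]).sum(),(a*b).sum()); R=np.array([[np.cos(th),-np.sin(th)],[np.sin(th),np.cos(th)]])
    h=W.mean(0)-R@S.mean(0); return h,np.degrees(th),R,np.abs(W-(S@R.T+h)).max()
E
python3 - <<'E'
from h import *
c,im,d=ld('w3.npz')
for r in home(c,im,(430,530,140,290)): print(r)
W=[ray(c,*p,.058)[:2] for p in((508,264),(497,185),(456,161))]
h,th,R,e=fitpins(W);print('home',h,th,e)
q=[(400,185),(463,181),(480,295),(413,300)]
cs=np.array([ray(c,*p,.046)[:2] for p in q]);x=cs[1]-cs[0]+cs[2]-cs[3]
print('copper stage',((cs-h)@R*1e3).round(1).tolist(),(R.T@(cs.mean(0)-h)*1e3).round(1),np.degrees(np.arctan2(x[1],x[0])))
q=[(263,166),(365,166),(370,355),(262,357)];zp=cloud(c,d)[200:330,280:350,2];z=np.median(zp)
cs=np.array([ray(c,*p,z)[:2] for p in q]);x=cs[1]-cs[0]+cs[2]-cs[3];print('alu z',z,cs.mean(0),np.degrees(np.arctan2(x[1],x[0])),'stage',(R.T@(cs.mean(0)-h)*1e3).round(1))
P=cloud(c,d);print(P[240,440],P[330,550],P[264,508])
E
```

```text
(np.int32(65), array([497.2, 184.3]), array([0.57492363, 0.01325106]))
(np.int32(76), array([507.5, 263.6]), array([ 0.56728911, -0.04550229]))
home [ 0.54243816 -0.01285171] -7.291396160636644 0.00047227559095939023
copper stage [[-40.0, 35.1], [9.4, 37.7], [12.6, -50.3], [-36.4, -53.1]] [-13.6  -7.6] -4.156946485777719
alu z 0.1404591469440788 [ 0.43172955 -0.03394038] -7.677019825502294 stage [-107.1  -35. ]
[ 0.52840883 -0.02023043  0.04638605] [ 0.60899482 -0.09922775  0.01995089] [ 0.56725266 -0.04584983  0.05849074]
```

```bash

python3 -m handwheel '[0.1,0,-0.18,0,0,0, 0.15,0,-0.19,0,0,0, 0.2,0,0,0,0,0, 0.215,-0.005,0,0,0,0, 0,0,0,0,0,0]'
python3 -m handwheel '[0,0,-0.08,0,0,0, 0,0,-0.07,0,0,0, 0,0,-0.05,0,0,0, 0,0,0,0,0,0, 0,0,0,0,0,0]' 
python3 - <<'E'
from h import *
c,im,d=cam('wrist');np.savez('w4.npz',im=im,d=d,**{k:np.array(v) for k,v in c.items()});cv2.imwrite('pics/w4.png',im)
P=cloud(c,d);print(np.median(P[200:330,280:350,2]));print(home(c,im,(250,500,100,400)));print(ctrl.get_state()['eef_pos'])
E
```

```text
time: 5.22
eef_pos: [0.5307, -0.0661, 0.0934]
tcp_rot: [0.728, 0.635, 0.199, -0.169]
contact_force: [-0.7, 0.6, 0.6]
opening: 0.543
finger_force: 103.0
time: 5.63
eef_pos: [0.5254, -0.0668, 0.063]
tcp_rot: [0.729, 0.633, 0.198, -0.171]
contact_force: [-0.2, 1.0, 2.6]
opening: 0.548
finger_force: 104.9
0.05447987692163286
[(np.int32(173), array([395. , 148.6]), array([0.57536009, 0.0131824 ])), (np.int32(111), array([265.6, 156. ]), array([0.51271478, 0.01817584])), (np.int32(194), array([402. , 270.2]), array([ 0.56729957, -0.04555493]))]
[ 0.52561506 -0.06701289  0.06316804]
```

View pics/w4.png

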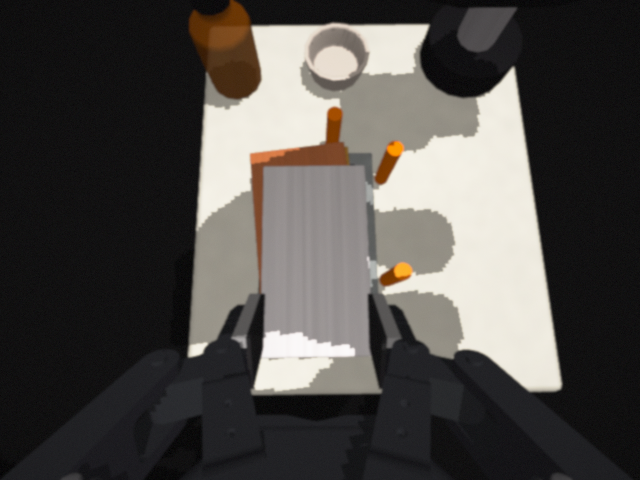

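The alu plate hangs 2 mm over the copper plate. Pins are at (395,149) and (402,270), and the fingers are clear of them. Releasing now.

```bash

python3 -m handwheel '[0,0,-0.006,0,0,0, 0,0,-0.006,0,0,0, 0,0,0,0,0,0]' 
python3 -m handwheel '[0,0,0,0,0,0, 0,0,0,0,0,0, 0,0,0,0,0,0, 0,0,0,0,0,0]' 0.68
python3 -m handwheel '[0,0,0,0,0,0, 0,-0.05,0.08,0,0,0, 0,-0.1,0.17,0,0,0, 0,-0.1,0.17,0,0,0, 0,0,0,0,0,0]' 
python3 - <<'E'
from h import *
c,im,d=cam('wrist');np.savez('w5.npz',im=im,d=d,**{k:np.array(v) for k,v in c.items()});cv2.imwrite('pics/w5.png',im)
print(home(c,im,(150,600,50,400)))
E
```

```text
time: 5.93
eef_pos: [0.5265, -0.0676, 0.0625]
tcp_rot: [0.728, 0.633, 0.198, -0.17]
contact_force: [-2.0, 0.0, 6.8]
opening: 0.542
finger_force: 106.6
time: 6.27
eef_pos: [0.5262, -0.0679, 0.0611]
tcp_rot: [0.729, 0.633, 0.198, -0.17]
contact_force: [0.4, 0.1, -0.2]
opening: 0.684
finger_force: 0.0
time: 6.68
eef_pos: [0.5299, -0.1091, 0.1297]
tcp_rot: [0.729, 0.634, 0.199, -0.165]
contact_force: [1.0, 0.2, 0.7]
opening: 0.677
finger_force: 0.0
[(np.int32(81), array([354.4, 138.2]), array([0.57533676, 0.01318997])), (np.int32(37), array([260.1, 144.6]), array([0.50948122, 0.01738229])), (np.int32(85), array([357.1, 220.2]), array([ 0.56727932, -0.04563687]))]
```

View pics/w5.png

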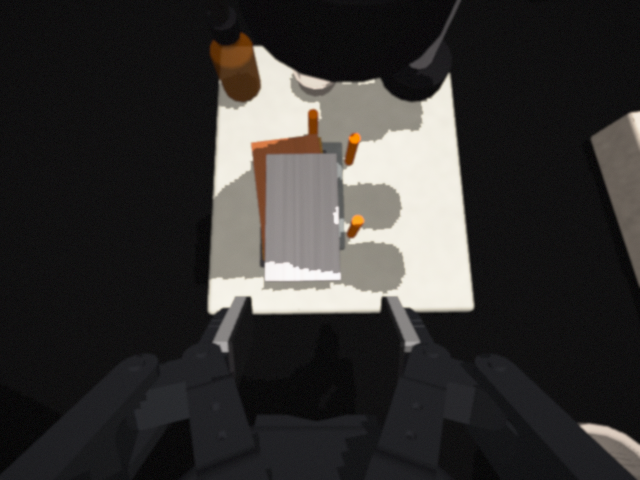

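The alu plate lies flat on the stack at about (303,215), and the pins are at (354,138) and (357,220). Next I'll back off, stand the tool upright, turn it and open fully, then measure the fingertips in the tool frame from depth.

```bash

python3 -m handwheel '[0,-0.2,0.1,0,0,0, 0,-0.2,0.1,-0.066,0.009,0, 0,-0.1,0,-0.066,0.009,0, 0,0,0,-0.066,0.009,0, 0,0,0,-0.066,0.009,0]' 1 |head -2
python3 -m handwheel '[0,0,0,-0.066,0.009,0, 0,0,0,0,0,0.077, 0,0,0,0,0,0.077, 0,0,0,0,0,0.077, 0,0,0,0,0,0.077]' |head -2
python3 -m handwheel '[0,0,0,0,0,0.077, 0,0,0,0,0,0.077, 0,0,0,0,0,0.077, 0,0,0,0,0,0.077, 0,0,0,0,0,0.077]' |head -2
python3 -m handwheel '[0,0,0,0,0,0.077, 0,0,0,0,0,0.077, 0,0,0,0,0,0.077, 0,0,0,0,0,0.077, 0,0,0,0,0,0]' 
python3 -m handwheel '[0,0,0,0,0,0]' |tail -1
python3 - <<'E'
from h import *
from scipy.spatial.transform import Rotation as Ro
s=ctrl.get_state();M=Ro.from_quat(s['tcp_rot']).as_matrix();print(M.round(3),s['eef_pos'],np.round(s['qpos'],2))
c,im,d=cam('wrist');np.savez('w6.npz',im=im,d=d,**{k:np.array(v) for k,v in c.items()});cv2.imwrite('pics/w6.png',im)
T=(cloud(c,d)-s['eef_pos'])@M
m=(d>0)&(T[...,2]>-60e-3)&(T[...,2]<.04)&(np.abs(T[...,1])<.08)&(np.abs(T[...,0])<.03)
Q=T[m]*1e3
for sg in(-1,1):
  for z in range(-60,30,5):
    k=Q[(Q[:,2]>=z)&(Q[:,2]<z+5)&(Q[:,1]*sg>5)]
    if len(k)>3: print(sg,z,len(k),'y',np.percentile(k[:,1],[1,50,99]).round(1),'x',np.percentile(k[:,0],[1,99]).round(1))
c,im,d=cam('scene');np.savez('s6.npz',im=im,d=d,**{k:np.array(v) for k,v in c.items()})
E
```

```text
time: 7.15
eef_pos: [0.5265, -0.1815, 0.1543]
time: 7.57
eef_pos: [0.5259, -0.1792, 0.1529]
time: 7.98
eef_pos: [0.5258, -0.1795, 0.1528]
time: 8.4
eef_pos: [0.5259, -0.1796, 0.153]
tcp_rot: [0.067, 0.998, 0.003, -0.003]
contact_force: [-0.7, 0.4, -0.4]
opening: 0.997
finger_force: 0.0
finger_force: 0.0
[[-0.99   0.139 -0.006]
 [ 0.139  0.99   0.007]
 [ 0.007  0.006 -1.   ]] [ 0.52600157 -0.17972519  0.15332742] [-0.51  0.13  1.95  0.    1.07 -1.95]
-1 -60 3021 y [-71.7 -40.6  -5.6] x [-8.4 17.9]
-1 -55 2775 y [-72.4 -62.8  -7.4] x [-11.4  17.3]
-1 -50 3978 y [-72.6 -57.6 -37.9] x [-10.6  14. ]
-1 -45 1437 y [-72.7 -54.1 -38.5] x [-7.8 14.1]
-1 -40 562 y [-68.4 -52.8 -42.3] x [ 6.3 14.1]
-1 -35 525 y [-52.4 -43.7 -41.7] x [-0.9 12.5]
-1 -30 480 y [-55.3 -42.5 -41.7] x [-6.4 11.8]
-1 -25 560 y [-55.5 -42.4 -41.7] x [-10.5  12. ]
-1 -20 511 y [-55.3 -42.4 -41.7] x [-10.4  11.7]
-1 -15 448 y [-55.4 -42.4 -41.7] x [-10.3  11.7]
-1 -10 412 y [-55.6 -42.4 -41.7] x [-10.2  11.7]
-1 -5 345 y [-54.5 -42.3 -41.8] x [-10.4  11.7]
-1 0 195 y [-48.2 -42.2 -41.8] x [-10.6  11.3]
-1 5 20 y [-42.8 -42.3 -42. ] x [-7.   7.3]
1 -60 3045 y [ 5.6 41.5 72.9] x [-8.6 17.8]
1 -55 2822 y [ 8.  63.9 73.5] x [-11.3  17.3]
1 -50 3951 y [39.2 58.6 73.7] x [-10.9  13.8]
1 -45 1428 y [39.7 55.5 73.9] x [-5.1 14. ]
1 -40 538 y [43.5 52.6 67.5] x [ 6.3 14. ]
1 -35 519 y [42.8 44.9 54. ] x [-0.8 12.4]
1 -30 498 y [42.8 43.6 56.4] x [-6.4 11.7]
1 -25 565 y [42.8 43.6 56.5] x [-10.4  11.7]
1 -20 506 y [42.8 43.5 56.7] x [-10.5  11.8]
1 -15 454 y [42.8 43.5 56.8] x [-10.6  11.8]
1 -10 414 y [42.9 43.5 56.7] x [-10.5  11.6]
1 -5 327 y [43.  43.5 55.4] x [-10.5  11.7]
1 0 206 y [42.9 43.3 49.4] x [-10.   11.3]
1 5 14 y [43.2 43.4 43.5] x [-7.8  7.2]
```

```bash

python3 -m handwheel '[-0.033,0.15,-0.2,0,0,0.004, 0,0.083,-0.25,0,0,0, 0,0,-0.2,0,0,0, 0,0,-0.13,0,0,0, 0,0,0,0,0,0]' 
python3 -m handwheel '[0,0,-0.03,0,0,0, 0,0,0,0,0,0, 0,0,0,0,0,0]'
python3 - <<'E'
from h import *
s=ctrl.get_state();e=s['eef_pos'];D=np.array(e[:2])-[.5426,-.0124];print(e,D@[.9914,-.1305],D@[.1305,.9914])
c,im,d=cam('scene');np.savez('s7.npz',im=im,d=d,**{k:np.array(v) for k,v in c.items()})
E
```

```text
time: 9.0
eef_pos: [0.5179, -0.1433, 0.0325]
tcp_rot: [0.066, 0.998, 0.005, -0.007]
contact_force: [-0.2, 0.2, 0.1]
opening: 0.999
finger_force: 0.0
time: 9.25
eef_pos: [0.5229, -0.1462, 0.0348]
tcp_rot: [0.066, 0.998, 0.002, -0.001]
contact_force: [-0.3, -0.6, 0.0]
opening: 1.0
finger_force: 0.0
[ 0.52294692 -0.14621459  0.03480458] -0.0020212582395334093 -0.1352285131934605
```

```bash

for i in 1 2 3 4; do python3 -m handwheel '[0,0,0,0,0,0, 0,0,0,0,0,0]' | sed -n 2p; done
```

```text
eef_pos: [0.5225, -0.1459, 0.0344]
eef_pos: [0.5219, -0.1456, 0.0336]
eef_pos: [0.5217, -0.1455, 0.0332]
eef_pos: [0.5216, -0.1454, 0.033]
```

```bash

python3 -m handwheel '[0,0,-0.006,0,0,0, 0,0,-0.006,0,0,0, 0,0,-0.006,0,0,0, 0,0,-0.005,0,0,0, 0,0,-0.005,0,0,0]' | sed -n '2p;4p'
python3 -m handwheel '[0.0015,0.013,0,0,0,0, 0.0015,0.013,0,0,0,0, 0.0015,0.013,0,0,0,0, 0.0015,0.013,0,0,0,0, 0,0,0,0,0,0]' | sed -n '2p;4p'
for i in 1 2; do python3 -m handwheel '[0,0,0,0,0,0, 0,0,0,0,0,0]' | sed -n '2p;4p'; done
```

```text
eef_pos: [0.5216, -0.1454, 0.0287]
contact_force: [-0.6, 0.6, -0.2]
eef_pos: [0.5226, -0.1372, 0.0289]
contact_force: [0.4, -0.5, -0.1]
eef_pos: [0.5226, -0.1376, 0.0289]
contact_force: [-0.8, -0.2, -0.8]
eef_pos: [0.5226, -0.1378, 0.029]
contact_force: [-0.5, 0.8, -0.5]
```

```bash

for i in 1; do python3 -m handwheel '[0.0018,0.0132,0,0,0,0, 0.0018,0.0132,0,0,0,0, 0.0018,0.0132,0,0,0,0, 0.0018,0.0132,0,0,0,0, 0.0018,0.0132,0,0,0,0]' | sed -n '2p;4p'; done
python3 -m handwheel '[0.0018,0.0132,0,0,0,0, 0.0018,0.0132,0,0,0,0, 0.0018,0.0132,0,0,0,0, 0.0018,0.0132,0,0,0,0, 0.0018,0.0132,0,0,0,0]' | sed -n '2p;4p'
python3 -m handwheel '[0,0,0,0,0,0]' | sed -n '2p;4p'
python3 - <<'E'
from h import *
c,im,d=cam('wrist');cv2.imwrite('pics/w8.png',im)
c,im,d=cam('scene');cv2.imwrite('pics/s8.png',cv2.resize(im[200:330,280:440],None,fx=4,fy=4,interpolation=2)); 
E
```

```text
eef_pos: [0.524, -0.1275, 0.029]
contact_force: [0.2, -0.7, -0.6]
eef_pos: [0.5254, -0.1181, 0.029]
contact_force: [-0.7, -3.1, 0.4]
eef_pos: [0.5254, -0.1178, 0.029]
contact_force: [0.2, -1.9, -0.4]
```

View pics/s8.png

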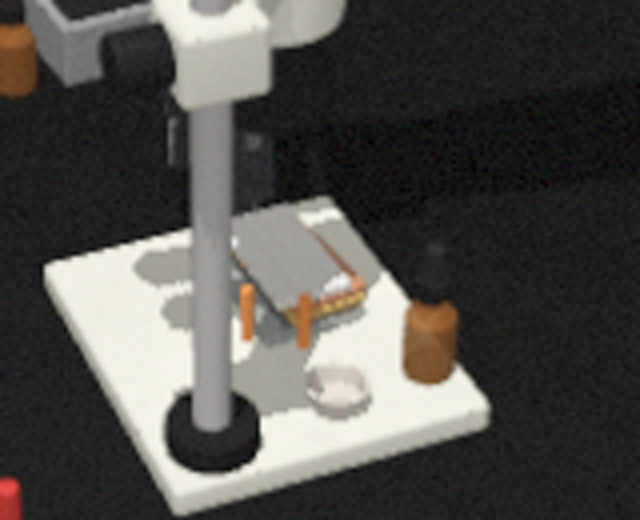

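The scene crop shows the plates sliding together: alu on top, copper and brass edges showing at (340,285), and pins at (248,310) and (305,320). About 5 mm is left along y. I'll push gently, then back off for the x push.

```bash

python3 -m handwheel '[0.0009,0.0066,0,0,0,0, 0.0009,0.0066,0,0,0,0, 0.0009,0.0066,0,0,0,0]' | sed -n '2p;4p'
python3 -m handwheel '[0.0004,0.0033,0,0,0,0, 0.0004,0.0033,0,0,0,0]' | sed -n '2p;4p'
python3 -m handwheel '[0,0,0,0,0,0]' | sed -n '2p;4p'
python3 -m handwheel '[-0.0009,-0.02,0,0,0,0, -0.01,-0.1,0,0,0,0, -0.02,-0.2,0.2,0,0,0, 0,0,0.2,0,0,0,0,0,0,0,0,0]' | sed -n '2p;4p'
python3 - <<'E'
from h import *
print(np.round(ctrl.get_state()['qpos'],2))
E
```

```text
eef_pos: [0.5257, -0.1152, 0.029]
contact_force: [-0.8, -4.3, -0.8]
eef_pos: [0.5258, -0.1148, 0.0291]
contact_force: [-1.5, -7.2, -0.3]
eef_pos: [0.5258, -0.1148, 0.0291]
contact_force: [-0.9, -6.1, 0.0]
eef_pos: [0.5248, -0.1636, 0.0942]
contact_force: [0.8, 0.1, 1.4]
[-0.49  0.2   2.    0.01  0.94 -1.93]
```

```bash

python3 -m handwheel '[-0.115,0,0.05,0,0,-0.077, -0.115,0,0.05,0,0,-0.077, -0.115,0,0.05,0,0,-0.077, -0.115,0,0,0,0,-0.077, -0.115,0,0,0,0,-0.077]' | sed -n '2p;4p'
python3 -m handwheel '[0,0.135,0,0,0,-0.077, 0,0.135,0,0,0,-0.077, 0,0.135,0,0,0,-0.077, 0,0.135,0,0,0,-0.077, 0,0.135,0,0,0,-0.077]' | sed -n '2p;4p'
python3 -m handwheel '[0,0.135,0,0,0,-0.077, 0,0.135,0,0,0,-0.077, 0,0.135,0,0,0,-0.077, 0,0,0,0,0,0, 0,0,0,0,0,0]' | sed -n '2p;4p'
python3 -m handwheel '[0,0,0,0,0,0, 0,0,0,0,0,0, 0,0,0,0,0,0]' | sed -n '2p;4p'
cat > st.py <<'E'
from h import *
from scipy.spatial.transform import Rotation as Ro
s=ctrl.get_state();M=Ro.from_quat(s['tcp_rot']).as_matrix();e=np.array(s['eef_pos']);D=e[:2]-[.5426,-.0124]
print('t',round(s['time'],1),e.round(4),'stage mm',np.round([D@[.9914,-.1305]*1e3,D@[.1305,.9914]*1e3],1),'yawy',np.degrees(np.arctan2(M[1,1],M[0,1])).round(2),'z',M[:,2].round(3),'F',np.round(s['contact_force'],1))
E
python3 st.py
```

```text
eef_pos: [0.4344, -0.1605, 0.111]
contact_force: [-0.1, -0.4, 0.7]
eef_pos: [0.4345, -0.0583, 0.1105]
contact_force: [0.1, -0.0, 0.3]
eef_pos: [0.4345, 0.0019, 0.1104]
contact_force: [-0.9, -1.2, 0.8]
eef_pos: [0.4351, 0.0001, 0.1108]
contact_force: [0.3, 0.2, -0.5]
t 14.6 [4.351e-01 1.000e-04 1.108e-01] stage mm [-108.3   -1.6] yawy -7.6 z [ 0.006  0.004 -1.   ] F [ 0.3  0.2 -0.5]
```

```bash

python3 -m handwheel '[0,0,-0.15,0,0,0, 0,0,-0.15,0,0,0, 0,0,-0.13,0,0,0, 0,0,-0.05,0,0,0, 0,0,0,0,0,0]' | sed -n '2p;4p'
python3 -m handwheel '[0,0,-0.01,0,0,0,0,0,-0.01,0,0,0,0,0,-0.01,0,0,0,0,0,-0.01,0,0,0,0,0,0,0,0,0]' | sed -n '2p;4p'
python3 -m handwheel '[0,0,-0.005,0,0,0,0,0,-0.005,0,0,0,0,0,-0.005,0,0,0,0,0,0,0,0,0,0,0,0,0,0,0]' | sed -n '2p;4p'
python3 st.py
```

```text
eef_pos: [0.4333, 0.0006, 0.0369]
contact_force: [-0.3, -1.0, 0.5]
eef_pos: [0.4353, 0.0007, 0.0332]
contact_force: [-0.2, -1.1, -0.1]
eef_pos: [0.4349, 0.0007, 0.0305]
contact_force: [-0.1, -0.3, -0.5]
t 15.8 [0.4349 0.0007 0.0305] stage mm [-108.5   -1. ] yawy -7.57 z [ 0.006  0.004 -1.   ] F [-0.1 -0.3 -0.5]
```

```bash

python3 -m handwheel '[0.0132,-0.0017,-0.004,0,0,0, 0.0132,-0.0017,-0.004,0,0,0, 0.0132,-0.0017,-0.003,0,0,0, 0.0132,-0.0017,0,0,0,0, 0.0132,-0.0017,0,0,0,0]' | sed -n '2p;4p'
python3 -m handwheel '[0.0132,-0.0017,0,0,0,0, 0.0132,-0.0017,0,0,0,0, 0.0132,-0.0017,0,0,0,0, 0.0132,-0.0017,0,0,0,0, 0.0132,-0.0017,0,0,0,0]' | sed -n '2p;4p'
python3 -m handwheel '[0.0132,-0.0017,0,0,0,0, 0.0066,-0.0009,0,0,0,0, 0.0066,-0.0009,0,0,0,0]' | sed -n '2p;4p'
python3 st.py
```

```text
eef_pos: [0.445, -0.0006, 0.0288]
contact_force: [-1.5, 1.2, 0.2]
eef_pos: [0.4546, -0.0018, 0.0287]
contact_force: [-2.6, -0.3, -0.1]
eef_pos: [0.4587, -0.0023, 0.0288]
contact_force: [-1.2, 0.1, 0.2]
t 16.9 [ 0.4587 -0.0023  0.0288] stage mm [-84.5  -1. ] yawy -7.57 z [ 0.005  0.004 -1.   ] F [-1.2  0.1  0.2]
```

```bash

python3 -m handwheel '[0.0066,-0.0009,0,0,0,0, 0.0033,-0.0004,0,0,0,0]' | sed -n '2p;4p'
python3 -m handwheel '[0.0033,-0.0004,0,0,0,0, 0.0033,-0.0004,0,0,0,0]' | sed -n '2p;4p'
python3 -m handwheel '[0,0,0,0,0,0,0,0,0,0,0,0]' | sed -n '2p;4p'
python3 st.py
python3 - <<'E'
from h import *
c,im,d=cam('wrist');cv2.imwrite('pics/w9.png',im);np.savez('w9.npz',im=im,d=d,**{k:np.array(v) for k,v in c.items()})
E
```

```text
eef_pos: [0.46, -0.0025, 0.0288]
contact_force: [-3.1, 1.1, 0.5]
eef_pos: [0.4609, -0.0025, 0.0288]
contact_force: [-2.7, 0.2, 1.8]
eef_pos: [0.4611, -0.0026, 0.0288]
contact_force: [-1.0, 0.9, -0.1]
t 17.4 [ 0.4611 -0.0026  0.0288] stage mm [-82.1  -0.9] yawy -7.57 z [ 0.005  0.004 -1.   ] F [-1.   0.9 -0.1]
```

View pics/w9.png

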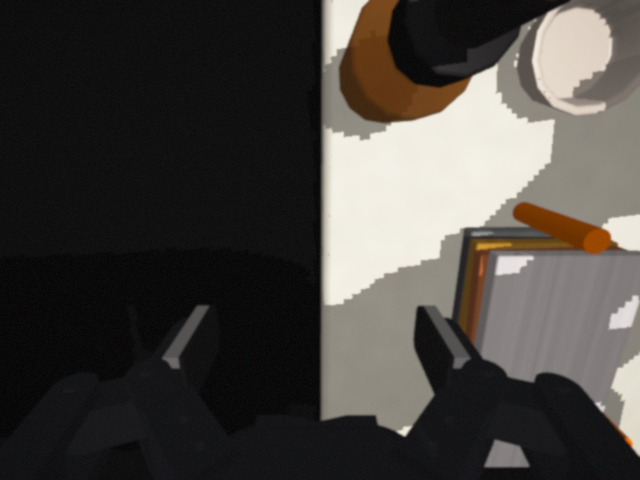

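The wrist view shows the four plate corners: steel (464,229), brass (475,242), copper (484,250) and alu (494,252). The y pin is at (597,240).

```bash

python3 -m handwheel '[0.0033,-0.0004,0,0,0,0, 0.0033,-0.0004,0,0,0,0, 0,0,0,0,0,0]' | sed -n '2p;4p'
python3 -m handwheel '[0.0033,-0.0004,0,0,0,0, 0.0033,-0.0004,0,0,0,0, 0,0,0,0,0,0]' | sed -n '2p;4p'
python3 st.py
python3 - <<'E'
from h import *
c,im,d=ld('w9.npz');h=np.array([.5426,-.0124]);R=np.array([[.9914,.1305],[-.1305,.9914]])
for n,p,z in(('steel',(464,229),.034),('brass',(475,242),.040),('copper',(484,250),.046),('alu',(494,252),.052),('pin3',(597,240),.058)): print(n,((ray(c,*p,z)[:2]-h)@R*1e3).round(1))
P=cloud(c,d)
for r in(270,280,290):
  k=[(u,((P[r,u,:2]-h)@R*1e3).round(1).tolist(),round(P[r,u,2]*1e3,1)) for u in range(452,500,3)];print(k)
E
```

```text
eef_pos: [0.462, -0.0027, 0.0288]
contact_force: [-3.1, 2.1, 0.7]
eef_pos: [0.4621, -0.0027, 0.0288]
contact_force: [-8.0, 0.6, 4.7]
t 17.9 [ 0.4621 -0.0027  0.0288] stage mm [-81.1  -0.9] yawy -7.56 z [ 0.002  0.004 -1.   ] F [-8.   0.6  4.7]
steel [-28.5  45.6]
brass [-26.8  42.6]
copper [-26.3  41.8]
alu [-26.2  43.2]
pin3 [ 0.1 49.1]
[(452, [-24.6, 23.3], np.float64(19.5)), (455, [-24.1, 24.0], np.float64(21.1)), (458, [-26.5, 27.4], np.float64(29.2)), (461, [-26.8, 28.8], np.float64(32.4)), (464, [-25.9, 29.0], np.float64(33.0)), (467, [-26.5, 30.6], np.float64(36.6)), (470, [-25.8, 30.9], np.float64(37.5)), (473, [-26.8, 32.7], np.float64(41.6)), (476, [-27.3, 34.0], np.float64(44.7)), (479, [-27.1, 34.7], np.float64(46.3)), (482, [-25.7, 34.4], np.float64(45.6)), (485, [-24.9, 34.5], np.float64(46.0)), (488, [-25.0, 35.4], np.float64(48.0)), (491, [-25.0, 36.2], np.float64(49.8)), (494, [-24.7, 36.7], np.float64(51.0)), (497, [-24.0, 36.9], np.float64(51.6))]
[(452, [-24.0, 18.6], np.float64(19.4)), (455, [-22.9, 18.7], np.float64(19.7)), (458, [-26.8, 24.0], np.float64(31.1))
[... 462 characters left out ...]
 np.float64(52.0)), (497, [-23.8, 33.6], np.float64(52.2))]
[(452, [-24.0, 14.5], np.float64(20.7)), (455, [-26.2, 18.3], np.float64(28.4)), (458, [-26.2, 19.6], np.float64(31.1)), (461, [-26.1, 20.7], np.float64(33.3)), (464, [-26.1, 22.0], np.float64(35.8)), (467, [-26.3, 23.2], np.float64(38.4)), (470, [-27.0, 25.1], np.float64(42.1)), (473, [-27.3, 26.4], np.float64(44.8)), (476, [-26.2, 26.4], np.float64(44.7)), (479, [-26.2, 27.4], np.float64(46.7)), (482, [-25.0, 27.2], np.float64(46.3)), (485, [-25.4, 28.5], np.float64(49.0)), (488, [-25.0, 29.1], np.float64(50.1)), (491, [-24.2, 29.2], np.float64(50.5)), (494, [-24.2, 30.1], np.float64(52.2)), (497, [-23.4, 30.2], np.float64(52.5))]
```

```bash

python3 -m handwheel '[-0.02,0.0026,0,0,0,0, -0.06,0.008,0,0,0,0, -0.08,0.01,0.05,0,0,0, 0,0,0.25,0,0,0, 0,0,0.25,0,0,0]' | sed -n '2p;4p'
python3 -m handwheel '[0,-0.125,0,0,0,0.077, 0,-0.125,0,0,0,0.077, 0,-0.125,0,0,0,0.077, 0,-0.125,0,0,0,0.077, 0,-0.125,0,0,0,0.077]' | sed -n '2p;4p'
python3 -m handwheel '[0,-0.125,0,0,0,0.077, 0,-0.125,0,0,0,0.077, 0.097,0,0,0,0,0.077, 0.097,0,0,0,0,0.077, 0.097,0,0,0,0,0.077]' | sed -n '2p;4p'
python3 -m handwheel '[0.097,0,0,0,0,0.077, 0.097,0,0,0,0,0.077, 0.097,0,0,0,0,0.077, 0,0,0,0,0,0, 0,0,0,0,0,0]' | sed -n '2p;4p'
python3 -m handwheel '[0,0,0,0,0,0, 0,0,0,0,0,0, 0,0,0,0,0,0]' | sed -n '2p;4p'
python3 st.py
python3 - <<'E'
from h import *
c,im,d=cam('wrist');np.savez('w10.npz',im=im,d=d,**{k:np.array(v) for k,v in c.items()});cv2.imwrite('pics/w10.png',im)
E
```

```text
eef_pos: [0.437, 0.0005, 0.1105]
contact_force: [1.4, -0.9, -0.1]
eef_pos: [0.4396, -0.0948, 0.1121]
contact_force: [-0.7, 0.9, -0.5]
eef_pos: [0.4837, -0.132, 0.1119]
contact_force: [-0.2, -0.4, 0.1]
eef_pos: [0.5269, -0.1313, 0.1117]
contact_force: [0.2, -0.2, -0.7]
eef_pos: [0.5258, -0.131, 0.1113]
contact_force: [-0.4, 0.2, -0.3]
t 19.9 [ 0.5258 -0.131   0.1113] stage mm [  -1.2 -119.8] yawy 82.44 z [-0.004  0.006 -1.   ] F [-0.4  0.2 -0.3]
```

View pics/w10.png

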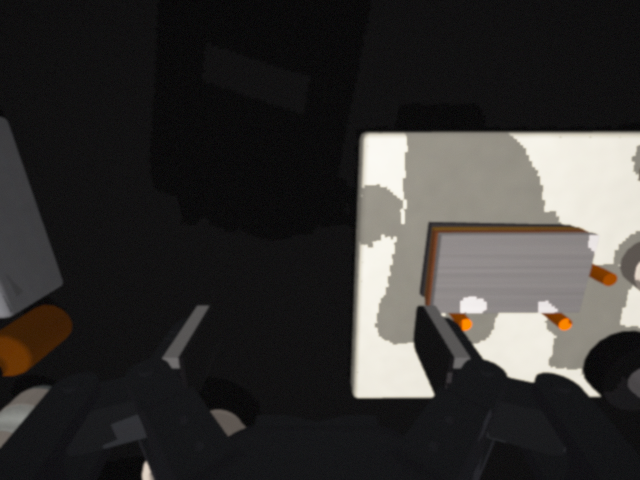

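The wrist view shows a neat stack (alu at (440–595, 233–313)) lying against both long-edge pins at (463,323) and (563,323). The y pin at (602,275) looks a few mm away. Repeating the y push.

```bash

python3 -m handwheel '[0,0,-0.15,0,0,0, 0,0,-0.15,0,0,0, 0,0,-0.13,0,0,0, 0,0,-0.05,0,0,0, 0,0,0,0,0,0]' | sed -n '2p;4p'
python3 -m handwheel '[0,0,-0.015,0,0,0,0,0,-0.015,0,0,0,0,0,-0.015,0,0,0,0,0,-0.01,0,0,0,0,0,0,0,0,0]' | sed -n '2p;4p'
python3 -m handwheel '[0,0,0,0,0,0,0,0,0,0,0,0]' | sed -n '2p;4p'
python3 st.py
```

```text
eef_pos: [0.5246, -0.1304, 0.0372]
contact_force: [0.4, -0.2, -0.6]
eef_pos: [0.5267, -0.1312, 0.0315]
contact_force: [-0.0, -0.7, -0.9]
eef_pos: [0.5267, -0.1312, 0.0315]
contact_force: [-0.7, -0.5, 0.8]
t 20.9 [ 0.5267 -0.1312  0.0315] stage mm [  -0.3 -119.8] yawy 82.52 z [-0.003  0.006 -1.   ] F [-0.7 -0.5  0.8]
```

```bash

python3 -m handwheel '[0.0017,0.0132,-0.006,0,0,0, 0.0017,0.0132,-0.006,0,0,0, 0.0017,0.0132,-0.006,0,0,0, 0.0017,0.0132,0,0,0,0, 0.0017,0.0132,0,0,0,0]' | sed -n '2p;4p'
python3 -m handwheel '[0.0017,0.0132,0,0,0,0, 0.0009,0.0066,0,0,0,0, 0.0009,0.0066,0,0,0,0]' | sed -n '2p;4p'
python3 -m handwheel '[0.0009,0.0066,0,0,0,0, 0.0004,0.0033,0,0,0,0]' | sed -n '2p;4p'
python3 st.py
python3 -m handwheel '[0.0004,0.0033,0,0,0,0, 0.0004,0.0033,0,0,0,0]' | sed -n '2p;4p'
python3 st.py
```

```text
eef_pos: [0.5277, -0.1209, 0.0283]
contact_force: [0.6, 0.2, -0.2]
eef_pos: [0.5283, -0.1172, 0.0285]
contact_force: [-0.6, -1.8, 0.0]
eef_pos: [0.5285, -0.1159, 0.0285]
contact_force: [-0.5, -2.0, -0.5]
t 21.8 [ 0.5285 -0.1159  0.0285] stage mm [  -0.5 -104.4] yawy 82.53 z [-0.004  0.005 -1.   ] F [-0.5 -2.  -0.5]
eef_pos: [0.5286, -0.1149, 0.0285]
contact_force: [-1.1, -1.5, 0.4]
t 21.9 [ 0.5286 -0.1149  0.0285] stage mm [  -0.5 -103.4] yawy 82.52 z [-0.004  0.005 -1.   ] F [-1.1 -1.5  0.4]
```

```bash

python3 -m handwheel '[0.0004,0.0033,0,0,0,0, 0.0004,0.0033,0,0,0,0]' | sed -n '2p;4p'
python3 -m handwheel '[0.0004,0.0033,0,0,0,0, 0,0,0,0,0,0]' | sed -n '2p;4p'
python3 -m handwheel '[0.0004,0.0033,0,0,0,0, 0,0,0,0,0,0]' | sed -n '2p;4p'
python3 -m handwheel '[0.0004,0.0033,0,0,0,0, 0,0,0,0,0,0]' | sed -n '2p;4p'
python3 st.py
```

```text
eef_pos: [0.5287, -0.1141, 0.0285]
contact_force: [-1.5, -3.9, 0.3]
eef_pos: [0.5288, -0.1138, 0.0285]
contact_force: [-1.2, -5.1, -0.1]
eef_pos: [0.5289, -0.1137, 0.0286]
contact_force: [-1.5, -6.2, -0.7]
eef_pos: [0.5289, -0.1136, 0.0286]
contact_force: [-2.2, -8.7, -0.7]
t 22.6 [ 0.5289 -0.1136  0.0286] stage mm [  -0.3 -102.1] yawy 82.58 z [-0.004  0.003 -1.   ] F [-2.2 -8.7 -0.7]
```

```bash

python3 -m handwheel '[-0.002,-0.02,0,0,0,0, -0.01,-0.07,0,0,0,0, 0,-0.05,0.2,0,0,0, 0,0,0.2,0,0,0,0,0,0.2,0,0,0]' | sed -n '2p;4p'
python3 -m handwheel '[0,0,0,0,0,0,0,0,0,0,0,0,0,0,0,0,0,0,0,0,0,0,0,0,0,0,0,0,0,0]' | sed -n '2p;4p'
python3 - <<'E'
from h import *
c,im,d=cam('wrist');cv2.imwrite('pics/w11.png',cv2.resize(im[200:340,400:640],None,fx=3.3,fy=3.3,interpolation=2));np.savez('w11.npz',im=im,d=d,**{k:np.array(v) for k,v in c.items()})
h=np.array([.5426,-.0124]);R=np.array([[.9914,.1305],[-.1305,.9914]]);P=cloud(c,d);S=(P[...,:2]-h)@R*1e3;z=P[...,2]*1e3
m=(z>24)&(z<54)&(np.abs(S[...,0])<35)&(np.abs(S[...,1])<60)
def med(k,a):return np.percentile(a[k],[5,50,95]).round(1),int(k.sum())
for lo,hi in((29,33),(35,39),(41,45)):
  b=m&(z>lo)&(z<hi)
  k=b&(S[...,0]<-15)&(np.abs(S[...,1])<35);k2=b&(S[...,1]<-35)&(np.abs(S[...,0])<15)
  print(lo,'-x face',med(k,S[...,0]) if k.sum()>5 else '','-y face',med(k2,S[...,1]) if k2.sum()>5 else '')
k=m&(z>50)&(z<54)
print('top x at |y|<35',np.percentile(S[...,0][k&(np.abs(S[...,1])<35)],[1,99]),'y at |x|<15',np.percentile(S[...,1][k&(np.abs(S[...,0])<15)],[1,99]),'z',np.median(z[k]))
print([((ray(c,*p[1],.058)[:2]-h)@R*1e3).round(1).tolist() for p in home(c,im,(400,640,150,400))])
r=cv2.minAreaRect(S[k&(np.abs(S[...,0])<26.5)&(np.abs(S[...,1])<48)].astype(np.float32));print(r)
E
```

```text
eef_pos: [0.5265, -0.1333, 0.1188]
contact_force: [0.6, -1.0, 0.7]
eef_pos: [0.526, -0.1327, 0.1166]
contact_force: [0.7, -0.3, 0.2]
29 -x face (array([-26.3, -25.6, -24.9]), 171) -y face (array([-46.2, -45.7, -45.2]), 87)
35 -x face (array([-25.6, -24.9, -24.6]), 201) -y face (array([-45.7, -45.3, -44.9]), 99)
41 -x face (array([-25.2, -24.9, -24.6]), 212) -y face (array([-45.7, -45.3, -44.9]), 98)
top x at |y|<35 [-24.86647538  25.51226244] y at |x|<15 [-45.07105336  44.4077207 ] z 52.271782468151926
[[28.9, -29.4], [29.3, 29.7]]
((0.42002105712890625, 0.9060630798339844), (52.06306457519531, 94.16449737548828), 0.022790171205997467)
```

View pics/w11.png

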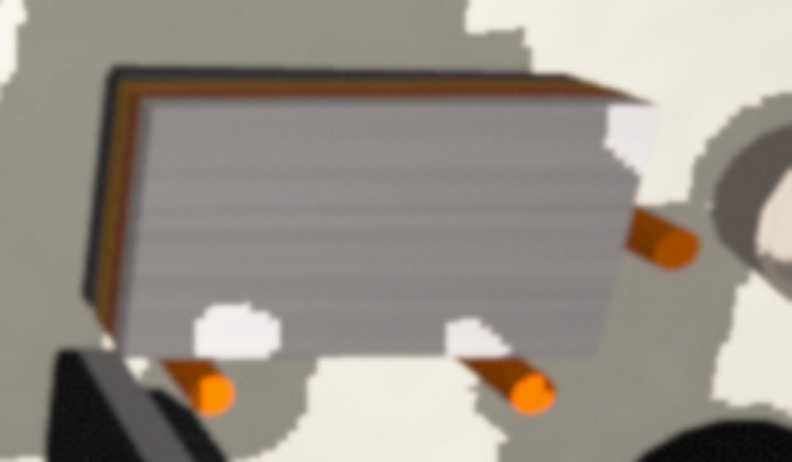

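The crop shows four flush plates touching all three pins, and depth puts every face within about 0.7 mm of the squared place. Next is the selector.

```bash

python3 -m handwheel '[0,0,0.2,0,0,0.01, -0.058,-0.2,0.15,0,0,0.01, -0.058,-0.22,0.1,0,0,0.01, -0.058,-0.22,0.1,0,0,0.01, -0.058,-0.22,0.1,0,0,0.015]' | sed -n '2p;4p'
python3 -m handwheel '[-0.058,-0.22,0,0,0,0, -0.058,-0.22,0,0,0,0,-0.058,-0.22,0,0,0,0, -0.058,-0.22,0,0,0,0,0,0,0,0,0,0]' | sed -n '2p;4p'
python3 -m handwheel '[0,0,0,0,0,0,0,0,0,0,0,0,0,0,0,0,0,0]' | sed -n '2p;4p'
python3 - <<'E'
from h import *
c,im,d=cam('wrist');cv2.imwrite('pics/w12.png',im);np.savez('w12.npz',im=im,d=d,**{k:np.array(v) for k,v in c.items()})
P=cloud(c,d);z=P[...,2]
m=(z>.06)&(z<.1)&(np.hypot(P[...,0]-.465,P[...,1]+.363)<.04);print(m.sum(),np.percentile(z[m],[5,50,95]))
mt=m&(z>np.percentile(z[m],95)-.004);print(cv2.minAreaRect(P[mt][:,:2].astype(np.float32)),mt.sum())
b=(np.abs(z-.05)<.004)&(np.hypot(P[...,0]-.465,P[...,1]+.363)<.1);print('box',cv2.minAreaRect(P[b][:,:2].astype(np.float32)),np.median(z[b]))
E
python3 st.py
```

```text
eef_pos: [0.4916, -0.263, 0.2159]
contact_force: [0.8, 1.0, -0.1]
eef_pos: [0.4555, -0.3993, 0.215]
contact_force: [0.6, 0.5, 1.1]
eef_pos: [0.4577, -0.3929, 0.2152]
contact_force: [-0.3, 0.0, 0.4]
1168 [0.06036507 0.08180913 0.08323445]
((0.46898120641708374, -0.3674866855144501), (0.014046742580831051, 0.043406981974840164), 87.16941833496094) 900
box ((0.4861512780189514, -0.3682982623577118), (0.09994090348482132, 0.1540527492761612), 87.1697006225586) 0.05080151962173239
t 24.6 [ 0.4579 -0.3928  0.2154] stage mm [ -34.4 -388.2] yawy 87.55 z [-0.005  0.007 -1.   ] F [ 0.2  0.7 -0.5]
```

View pics/w12.png

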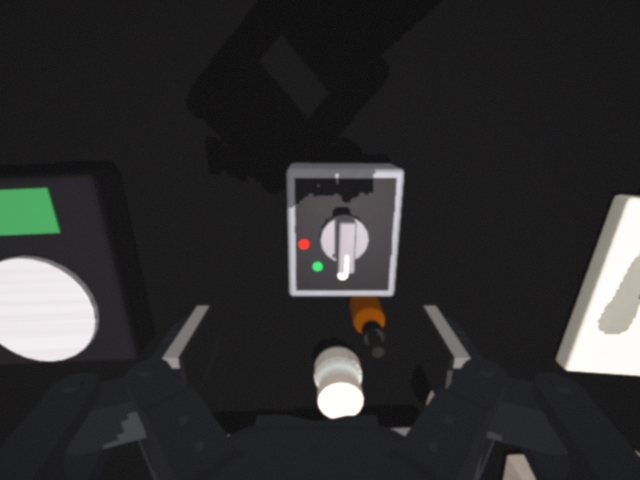

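The wrist view shows the knob bar upright in the picture at (347,245), its pointer at the white dot (343,275). The green dot is at (317,267) and the red at (304,244). dropper1 and the jar are beyond the box.

```bash

python3 -m handwheel '[0.0375,0.085,-0.2,0,0,-0.004, 0.0375,0.085,-0.2,0,0,0, 0,0,-0.15,0,0,0, 0,0,-0.08,0,0,0,0,0,0,0,0,0]' 0.5 | sed -n '2p;4p'
python3 -m handwheel '[0,0,0,0,0,0,0,0,0,0,0,0,0,0,0,0,0,0,0,0,0,0,0,0]' | sed -n '2p;4p'
python3 - <<'E'
from h import *
c,im,d=cam('wrist');P=cloud(c,d);z=P[...,2]
m=(z>.078)&(z<.09)&(np.hypot(P[...,0]-.467,P[...,1]+.365)<.035);print(m.sum(),np.median(z[m]),cv2.minAreaRect(P[m][:,:2].astype(np.float32)))
E
python3 st.py
```

```text
eef_pos: [0.4677, -0.3661, 0.118]
contact_force: [-1.4, -0.1, -0.8]
eef_pos: [0.4695, -0.3698, 0.1235]
contact_force: [0.0, 0.3, 0.0]
1976 0.08203806656836696 ((0.4690170884132385, -0.3673551082611084), (0.013961019925773144, 0.04406832531094551), 86.81309509277344)
t 25.4 [ 0.4693 -0.3696  0.1231] stage mm [ -26.  -363.7] yawy 87.09 z [-0.002  0.003 -1.   ] F [-0.   0.8 -1. ]
```

```bash

python3 -m handwheel '[0,0.008,-0.12,0,0,0, 0,0,-0.08,0,0,0, 0,0,-0.05,0,0,0, 0,0,-0.03,0,0,0,0,0,0,0,0,0]' | sed -n '2p;4p'
python3 -m handwheel '[0,0,0,0,0,0,0,0,0,0,0,0,0,0,0,0,0,0,0,0,0,0,0,0]' | sed -n '2p;4p'
python3 -m handwheel '[0,0,0,0,0,0,0,0,0,0,0,0,0,0,0,0,0,0,0,0,0,0,0,0,0,0,0,0,0,0]' 0 40 | sed -n '2p;4,6p'
python3 -m handwheel '[0,0,0,0,0,0,0,0,0,0,0,0]' | sed -n '2p;4,6p'
python3 st.py
```

```text
eef_pos: [0.468, -0.3669, 0.0779]
contact_force: [-0.4, -0.1, 0.2]
eef_pos: [0.4691, -0.3679, 0.0802]
contact_force: [0.3, 0.7, -0.1]
eef_pos: [0.4689, -0.368, 0.0799]
contact_force: [-1.0, -0.4, 1.8]
opening: 0.154
finger_force: 42.1
eef_pos: [0.4688, -0.368, 0.0799]
contact_force: [-0.9, -0.6, 2.2]
opening: 0.155
finger_force: 42.2
t 26.7 [ 0.4688 -0.368   0.0799] stage mm [ -26.7 -362.1] yawy 87.11 z [-0.004  0.005 -1.   ] F [-0.9 -0.6  2.2]
```

```bash

python3 -m handwheel '[0,0,0,0,0,-0.037,0,0,0,0,0,-0.037,0,0,0,0,0,-0.037,0,0,0,0,0,-0.037,0,0,0,0,0,-0.037]' | sed -n '4p'
python3 -m handwheel '[0,0,0,0,0,-0.037,0,0,0,0,0,-0.037,0,0,0,0,0,-0.037,0,0,0,0,0,-0.037,0,0,0,0,0,-0.03]' | sed -n '4p'
python3 -m handwheel '[0,0,0,0,0,-0.03,0,0,0,0,0,-0.02,0,0,0,0,0,0,0,0,0,0,0,0,0,0,0,0,0,0]' | sed -n '4p'
python3 st.py
```

```text
contact_force: [-1.6, -0.2, 2.4]
contact_force: [-1.1, -0.2, 2.5]
contact_force: [-1.0, -0.3, 4.1]
t 28.0 [ 0.469  -0.3676  0.0798] stage mm [ -26.7 -361.7] yawy 49.94 z [ 0.     0.007 -1.   ] F [-1.  -0.3  4.1]
```

```bash

python3 -m handwheel '[0,0,0,0,0,-0.015,0,0,0,0,0,-0.012,0,0,0,0,0,0,0,0,0,0,0,0]' | sed -n '4p'
python3 st.py
python3 -m handwheel '[0,0,0,0,0,0,0,0,0,0,0,0,0,0,0,0,0,0,0,0,0,0,0,0]' 0.4| sed -n '4,5p'
python3 -m handwheel '[0,0,0.1,0,0,0, 0,0,0.2,0,0,0, 0,0,0.25,0,0,0, 0,0,0.2,0,0,0,0,0,0.1,0,0,0]' | sed -n '2p;4p'
python3 -m handwheel '[0,0,0,0,0,0,0,0,0,0,0,0,0,0,0,0,0,0]' | sed -n '2p;4p'
python3 - <<'E'
from h import *
c,im,d=cam('wrist');P=cloud(c,d);z=P[...,2]
m=(z>.078)&(z<.09)&(np.hypot(P[...,0]-.469,P[...,1]+.367)<.035);print(m.sum(),cv2.minAreaRect(P[m][:,:2].astype(np.float32)))
c,im,d=cam('top');P=cloud(c,d);print('alu',P[268,322:328].round(3).tolist())
for n,(u,v) in dict(drop2=(281,280),dish=(282,257),drop1=(194,243),head=(312,235)).items(): print(n,P[v,u].round(3))
im0=ld('top0.npz')[1]; df=cv2.absdiff(im,im0).max(2)>60; df[380:]=0
n,l,st,ce=cv2.connectedComponentsWithStats(df.astype(np.uint8)); print([st[i].tolist() for i in range(1,n) if st[i,4]>15])
E
```

```text
contact_force: [-0.1, 1.5, 5.1]
t 28.3 [ 0.469  -0.3676  0.0798] stage mm [ -26.6 -361.7] yawy 47.48 z [ 0.001  0.007 -1.   ] F [-0.1  1.5  5.1]
contact_force: [-0.3, 0.0, 0.0]
opening: 0.396
eef_pos: [0.47, -0.3689, 0.2118]
contact_force: [-0.3, -0.5, 0.7]
eef_pos: [0.468, -0.3667, 0.2047]
contact_force: [-1.0, -0.3, -0.1]
992 ((0.46878957748413086, -0.36699429154396057), (0.013652888126671314, 0.04322144389152527), 46.90367126464844)
alu [[0.523, -0.018, 0.054], [0.524, -0.02, 0.05], [0.524, -0.023, 0.051], [0.523, -0.026, 0.052], [0.524, -0.028, 0.046], [0.524, -0.031, 0.051]]
drop2 [0.49  0.089 0.091]
dish [0.558 0.09  0.024]
drop1 [0.597 0.324 0.048]
head [0.552 0.005 0.432]
[[362, 241, 160, 139, 6960], [302, 253, 40, 27, 586], [181, 268, 36, 22, 635], [473, 276, 56, 55, 743], [447, 279, 5, 15, 57]]
```

The bar turned from 86.8° to 46.9°, which is 0.70 rad, the green detent. The stack and bottles are unchanged and the robot touches nothing.

```bash
python3 -c "
from plant import ctrl
print(ctrl.sign_off())"
```

```text
the job is handed in; nothing more can be done
None
```

The aluminium plate is on the stack, all four plates measure within about 0.7 mm of the squared place against the three pins, the lamp selector is at the green dot (about 0.70 rad), and the job is handed in after roughly 29 s of robot time.

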